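# Draw the top blank from a slanted magazine and lay it on the inspection fixture

## Robot

A 6-joint arm with a two-finger parallel gripper is mounted at the origin on the work surface. World frame = base frame: x ahead of the robot, y to its left, z up, the work surface at z = 0. Lengths are in m, angles in degrees, forces in N, time in s.
With the tool pointing down it reaches from about 0.25 to 0.725 m from the base axis. Payload 9.7 kg.
Tool frame: the origin (TCP) lies at the very end of the fingers, on their centre line; the grasp point (between the pads) lies 19 mm behind it; z points along the fingers, y is the direction in which the jaws open and shut (so a half turn about z gives the same grasp; the last joint's range is limited). The gripper opens to 85 mm and grips with 20 to 120 N. Pads are 22 mm wide; open, the fingers measure 114 mm over their backs; the gripper's body (76 mm by 85 mm) begins 54 mm behind the grasp point. The pads swing forward as they close: fully open they stand 13 mm farther back than shut.
Start: joints at [69.614, 4.979, 10.078, 95.1, 0, 90], TCP at [0.192, 0.516, 0.231] pointing down, gripper open.
Joint ranges: [-179.16, 179.16], [-48.56, 103.87], [-65.8, 70.77], [-126.05, 130.52], [-82.76, 87.17], [-180, 180]. Speed limits (degrees/s): [127.2, 127.2, 147.25, 180, 180, 180].

## Interface

Orientations are given as [roll, pitch, yaw] about the fixed x, y, z axes, in that order (R = Rz(yaw) Ry(pitch) Rx(roll)).
In Python, from workcell import bot gives the robot as it stands.
- The arm moves only by the shell command python3 -m pendant 'ROWS' [FORCE]. ROWS is JSON, a list that holds one entry, the list of rows, each a list of 7 numbers: the shift along the tool's x, y, z in cm, then the turn, a rotation vector about the tool's x, y, z in rad, then the opening in per cent of the stroke, from 0 (shut) to 100 (fully open). In form: [[[dx, dy, dz, ax, ay, az, gripper], ...]]. A call has 1 to 5 rows; each row shifts and turns the pose as measured when the row begins, along the tool's axes as they then stand; what a row does not reach is not made up. A row lasts 1/12 s, in which the tool goes at most 41.7 mm and 7.16 degrees, less where a joint would pass 70% of its speed; a pose out of reach is approached as far as the arm can. A call with a gripper value outside its range is refused whole. The fingers move at their own pace and stop on an object; FORCE is the grip in N (left out, the last holds). Time passes only in rows, so rows that do not move let the fingers close. It gives the time, the measured TCP pose, the force and the opening at its end, in the units of the state.
- bot.get_obs(): the state, without advancing time (a new reading comes with each control period).
- bot.camera(name): name is "scene" or "top" or "wrist"; returns the picture (480x640x3 uint8, red, green, blue); there is no depth.
- bot.get_calibration(name): a dict with "intrinsics" (3x3 intrinsics, pixels), "pose" (4x4, takes a point from camera to world coordinates); the wrist camera has in their place "T_tool_cam" (4x4, takes a point from camera to tool coordinates, whose origin is the TCP and whose axes are the flange's). Camera axes: x right, y down, z forward; pixel columns grow to the right and rows downward; lengths in m; the calibration is good to about 2 mm. A picture is of the moment at which its call begins: read the wrist's pose just before it. get_calibration takes no time and is no camera call.
- bot.job_done(): hands the job in, once; it reports no verdict.
Trained networks look in the newest picture that a camera, given by its name, has taken for a name from the list of things; names that differ only in an ending like _2 or _b are one class to them, and where a whole thing is asked for, a point or a joint stands for the part that bears it (a point fixed in the world has none). Each returns a list of dicts, best first, with "confidence" (0 to 1); they miss things now and then, are a little off and sometimes report something else, mostly with a low value. They report only what shows in the picture. A call takes as long as a camera call. They do not tell look-alikes from the thing itself.
- bot.masks_of(camera, thing): "pixels" (480x640 bool, what is visible of it) and "extent" ([left, top, right, bottom] in pixels, round what is visible of it).
- bot.mark_of(camera, thing): "uv" ([column, row] in pixels: a listed point, or the origin of a listed thing).
The state is a dict: "time": time; "q": joint angles; "qd": joint speeds; "joint_efforts": joint torques, N m; "ee_pos": TCP position; "tcp_rot": TCP orientation; "wrist_force": force on the tool from outside, world axes, zero at the start; "torque": the same for the moment, N m; "opening": finger opening in m.
Only numpy, scipy, OpenCV 4.12 (cv2) and the standard library are available. Lean on these libraries where they do the work, as an engineer would, in place of code of your own. Each camera call takes 0.05 s, during which the arm holds its last target. There are 200 camera calls.

## Task

Load the next part: slide the top blue blank lengthwise along its rails until its front end hangs out over the gate, a third of its length or so, then pinch that free end by its two long edges and lift the blank out. Lay it flat across the two steel rest bars of the inspection fixture, between the four red pins and centred lengthwise, setting it down gently rather than dropping it, and let go. Leave the blanks underneath in the magazine and everything else on the table where they are.

Things in the scene. Friction and masses are not known exactly. Their poses are not given: they have to be found in the camera images.
- blank_center (a point): Centre (half-way up) of the top blank: a plate 170 x 60 x 6 mm, about 0.16 kg, blue film, a small dark hole in each corner. y along its length, x across its width, z out of its upper face. It lies loose on three equal blanks in the slanted magazine (friction about 0.6), its lower long edge on the lower rail, up to 8 mm forward of mid-length.
- magazine: Fixed magazine for the blanks: grey deck, dark rails, aluminium legs. Origin on the table under it, z up, y level along the rails, front at -y. Deck and blanks are tilted 30 deg about y: they rise towards +x and face up and towards -x (the robot). Both side rails run y -86 to +86 mm and stand 8 mm above the top blank, 2 to 4 mm off its edges, so fingers fit beside it only beyond the front.
- mag_rear (a point): Middle of the rear opening, level with the top blank's mid-thickness, 4 mm behind the mid-length blank's rear edge; axes as the magazine. Two dark corner stops (6 mm thick along y, as high as the rails) leave a gap 48 mm wide between them, open above and behind (+y): closed fingers fit through it to push the top blank's rear edge towards -y, their tips at most 6 mm below its upper face.
- mag_gate (a point): Front end of the magazine on the top blank's centre line, at mid-thickness; axes as the magazine. An aluminium gate here (y of magazine -92 to -86) ends 2 mm under the top blank: it holds back the lower blanks, and the top one slides out over it towards -y. 50 mm under the overhang is clear. Slid more than 85 mm from mid-length, the blank tips off.
- blank2_center (a point): Centre of the second blank, identical, right under the top one; it stays where it is, with the two below it.
- fixture: Fixed inspection fixture: drilled aluminium plate 220 (x) x 260 (y) x 14 mm, origin at the centre of its underside, z up. Two steel rest bars (56 mm along x, 14 mm wide) centred at y = +-45 mm, tops at z = 44 mm. Four fixed red pins, 20 mm in diameter, tops at z = 68 mm, at x = +-44, y = +-26 mm: 68 mm clear between them across x.
- rest_middle (a point): Middle of the fixture at the height of the rest bars' tops (44 mm over the table); axes as the fixture. The loaded blank's centre lies 3 mm above this point, its length along y, either end first; its ends then overhang the bars by 33 mm, 30 mm above the plate, with room beside them for fingers.
- bush1: Bystander: red turned bush, 28 mm in diameter, 45 mm high, standing loose on the fixture's plate beside the pins; origin at the centre of its underside.
- bush2: Bystander: a second such red bush on the fixture's plate.
- bush3: Bystander: a third such red bush on the fixture's plate.
- caliper: Bystander: digital caliper, 200 mm long, 11 mm high, lying on the table along its x axis; origin under the middle of its beam.
- screwdriver: Bystander: orange screwdriver, 200 mm, lying on the table along its x axis; origin under its middle.
- wrench: Bystander: steel wrench, 180 mm, lying on the table along its x axis; origin under its middle.
- bottle: Bystander: white bottle, 60 mm in diameter, 160 mm high, standing at the far side of the table; origin at the centre of its underside.
- tape: Bystander: yellow roll of tape, 96 mm in diameter, 24 mm high, lying at the far side of the table; origin at the centre of its underside.
Not all that is in view belongs to the job. What is shaped like the part that bears blank_center but orange or yellow is not meant.

How it is judged:
By the outcome, as a careful person would: the job done as asked, in the order asked, and still so for the second after the job is handed in, with the robot touching nothing.
It also fails if it takes over 51 s, if anything falls off the work surface, if the arm or the gripper's body presses on something with over 40 N, if the wrist force passes 120 N, or if a joint passes its speed limit or range.

## Working session

There is one attempt and no reset: what is moved stays moved. The work goes in short steps, Python scripts to look and compute and a shell command to move; the robot and the scene stay as the last step left them, time stands still between calls to the robot, and variables do not carry over. Pictures are saved under pics/ and viewed, about 8 in all and at most 12, crops included, and the job is handed in when it is done.

```bash
ls; mkdir -p pics; cat > h.py <<'E'
import numpy as np, cv2
from workcell import bot
from scipy.spatial.transform import Rotation as R
def cam(name):
    c=bot.get_calibration(name); K=np.array(c["intrinsics"])
    if name=="wrist":
        o=bot.get_obs(); T=np.eye(4); T[:3,:3]=R.from_euler('xyz',o["tcp_rot"],degrees=True).as_matrix(); T[:3,3]=o["ee_pos"]
        return K,T@np.array(c["T_tool_cam"])
    return K,np.array(c["pose"])
def ray(KT,uv):
    K,T=KT; d=T[:3,:3]@np.linalg.inv(K)@np.array([uv[0],uv[1],1.]); return T[:3,3],d/np.linalg.norm(d)
def tri(rays):
    A=np.zeros((3,3));b=np.zeros(3)
    for o,d in rays:
        P=np.eye(3)-np.outer(d,d);A+=P;b+=P@o
    x=np.linalg.solve(A,b); return x,[np.linalg.norm((np.eye(3)-np.outer(d,d))@(x-o)) for o,d in rays]
def onz(r,z): o,d=r; return o+d*(z-o[2])/d[2]
def proj(KT,p):
    K,T=KT; q=K@(T[:3,:3].T@(np.array(p)-T[:3,3])); return q[:2]/q[2]
E
python3 - <<'E'
from h import *
np.set_printoptions(precision=4,suppress=True)
o=bot.get_obs();print(o)
KT={}
for n in ["scene","top","wrist"]:
    KT[n]=cam(n);print(n,KT[n][0][0,0],KT[n][1].round(3).tolist());cv2.imwrite(f"pics/{n}0.png",bot.camera(n)[:,:,::-1])
for t in ["blank_center","magazine","mag_rear","mag_gate","fixture","rest_middle","bush1","caliper","screwdriver","wrench","bottle","tape"]:
    rs=[]
    for n in ["scene","top"]:
        m=bot.mark_of(n,t)
        print(t,n,[(np.round(x["uv"]).tolist(),round(x["confidence"],2)) for x in m[:4]])
        if m: rs.append(ray(KT[n],m[0]["uv"]))
    if len(rs)==2: print("   ",*tri(rs))
print(bot.get_obs()["time"])
E
```

```text
pics
{'time': 0.0, 'q': array([69.6125,  5.0119, 10.033 , 95.1   ,  0.001 , 90.0021]), 'qd': array([ 0.0654, -0.0377, -0.0481, -0.0046, -0.054 ,  0.0635]), 'joint_efforts': array([  0.0016, -52.0384,  46.481 ,   0.016 ,   0.    ,  -0.    ]), 'ee_pos': array([0.1915, 0.5153, 0.2306]), 'tcp_rot': array([-179.9212,   -0.001 ,  159.6104]), 'wrist_force': array([ 0.5102, -0.1222,  0.645 ]), 'torque': array([-0.0102, -0.0098, -0.0179]), 'opening': 0.08544960510317383}
scene 493.76970553505623 [[0.497, 0.522, -0.693, 1.233], [0.868, -0.309, 0.39, -0.383], [-0.01, -0.795, -0.607, 0.763], [0.0, 0.0, 0.0, 1.0]]
top 538.2550645172187 [[-0.084, -0.971, 0.226, 0.202], [-0.996, 0.081, -0.023, 0.066], [0.004, -0.227, -0.974, 1.416], [0.0, 0.0, 0.0, 1.0]]
wrist 368.1783383918963 [[0.349, 0.901, 0.257, 0.127], [0.937, -0.335, -0.097, 0.54], [-0.001, 0.275, -0.961, 0.374], [0.0, 0.0, 0.0, 1.0]]
blank_center scene [([346.0, 320.0], 0.77), ([359.0, 181.0], 0.75), ([232.0, 295.0], 0.71), ([200.0, 259.0], 0.58)]
blank_center top [([412.0, 318.0], 0.96), ([328.0, 204.0], 0.84), ([217.0, 378.0], 0.81), ([23
[... 1614 characters left out ...]
.0], 0.58)]
    [ 0.7468  0.2179 -0.0126] [np.float64(0.0014337918545807083), np.float64(0.0014337918545806426)]
wrench scene [([371.0, 212.0], 0.58)]
wrench top [([236.0, 325.0], 0.66), ([241.0, 247.0], 0.53)]
    [ 0.3203  0.2859 -0.0009] [np.float64(0.002834060818651599), np.float64(0.0028340608186515764)]
bottle scene [([390.0, 372.0], 0.88)]
bottle top [([327.0, 149.0], 0.65), ([410.0, 201.0], 0.51), ([430.0, 257.0], 0.49)]
    [0.7854 0.0085 0.0051] [np.float64(0.003980432780156629), np.float64(0.003980432780156717)]
tape scene [([370.0, 213.0], 0.58)]
tape top [([392.0, 145.0], 0.68)]
    [ 0.6865 -0.0654  0.3286] [np.float64(0.06747470598484304), np.float64(0.06747470598484298)]
1.35
```

View pics/scene0.png

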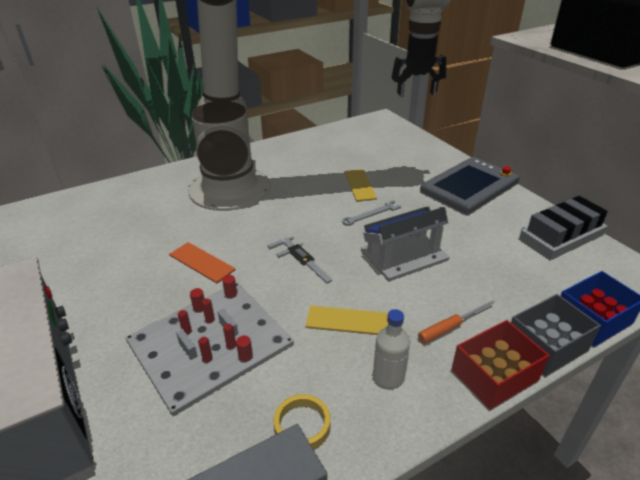

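View pics/top0.png

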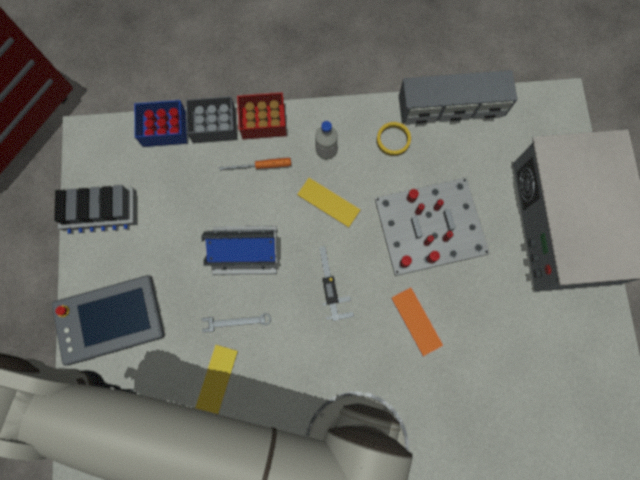

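The scene and top views agree. The four "blank-shaped" candidates in the top picture are:
- Blue, on the magazine at (240,248). This is the target: blue, slanted, between rails.
- Yellow at (329,202), lying on the table.
- Yellow at (217,378), lying on the table.
- Orange at (417,321), lying on the table.

The fixture is at (432,225), with bars at (417,227) and (449,220). I'll look at it first with the wrist camera, then at the magazine.

```bash
cat >> h.py <<'E'
def Rt(x,z):
    z=np.array(z,float)/np.linalg.norm(z); x=np.array(x,float); x=x-z*(x@z); x/=np.linalg.norm(x); return np.stack([x,np.cross(z,x),z],1)
def cur():
    o=bot.get_obs(); return np.array(o["ee_pos"]),R.from_euler('xyz',o["tcp_rot"],degrees=True).as_matrix()
def plan(p,Rm,g,v=35.,n=None,start=None):
    "rows needed to get from the present pose to p,Rm; returns the target"
    p0,R0=start or cur(); w=R.from_matrix(R0.T@Rm).as_rotvec(); p=np.array(p)
    n=n or int(max(1,np.ceil(np.linalg.norm(p-p0)*1e3/v),np.ceil(np.linalg.norm(w)/0.12)))
    print("n",n,"dist mm",np.round(1e3*np.linalg.norm(p-p0),1),"deg",np.round(np.degrees(np.linalg.norm(w)),1))
    for i in range(n):
        Ri=R0@R.from_rotvec(w*i/n).as_matrix(); d=Ri.T@(p-p0)/n*100
        print("["+",".join(f"{x:.2f}" for x in d)+","+",".join(f"{x:.3f}" for x in w/n)+f",{g}]",end=",\n" if i%5==4 else ",")
    print(); return p,Rm
E
python3 - <<'E'
from h import *
s=plan([.543,-.25,.22],Rt([.06,1,0],[0,0,-1]),100,40,22)
E
```

```text
n 22 dist mm 842.4 deg 73.0
[-2.71,-2.71,0.05,-0.000,0.000,0.058,100],[-2.86,-2.54,0.05,-0.000,0.000,0.058,100],[-3.00,-2.37,0.05,-0.000,0.000,0.058,100],[-3.14,-2.20,0.05,-0.000,0.000,0.058,100],[-3.26,-2.01,0.05,-0.000,0.000,0.058,100],
[-3.37,-1.82,0.05,-0.000,0.000,0.058,100],[-3.47,-1.62,0.05,-0.000,0.000,0.058,100],[-3.56,-1.42,0.05,-0.000,0.000,0.058,100],[-3.63,-1.21,0.05,-0.000,0.000,0.058,100],[-3.70,-1.00,0.05,-0.000,0.000,0.058,100],
[-3.75,-0.78,0.05,-0.000,0.000,0.058,100],[-3.79,-0.56,0.05,-0.000,0.000,0.058,100],[-3.81,-0.34,0.05,-0.000,0.000,0.058,100],[-3.83,-0.12,0.05,-0.000,0.000,0.058,100],[-3.83,0.10,0.05,-0.000,0.000,0.058,100],
[-3.82,0.32,0.05,-0.000,0.000,0.058,100],[-3.79,0.54,0.05,-0.000,0.000,0.058,100],[-3.75,0.76,0.05,-0.000,0.000,0.058,100],[-3.70,0.98,0.05,-0.000,0.000,0.058,100],[-3.64,1.19,0.05,-0.000,0.000,0.058,100],
[-3.56,1.40,0.05,-0.000,0.000,0.058,100],[-3.48,1.60,0.05,-0.000,0.000,0.058,100],
```

```bash

python3 -m pendant '[[[-2.7,-2.7,0,0,0,0.058,100],[-2.9,-2.5,0,0,0,0.058,100],[-3,-2.4,0,0,0,0.058,100],[-3.1,-2.2,0,0,0,0.058,100],[-3.3,-2,0,0,0,0.058,100]]]' 80
python3 -m pendant '[[[-3.4,-1.8,0,0,0,0.058,100],[-3.5,-1.6,0,0,0,0.058,100],[-3.6,-1.4,0,0,0,0.058,100],[-3.6,-1.2,0,0,0,0.058,100],[-3.7,-1,0,0,0,0.058,100]]]'
python3 -m pendant '[[[-3.8,-0.8,0,0,0,0.058,100],[-3.8,-0.6,0,0,0,0.058,100],[-3.8,-0.3,0,0,0,0.058,100],[-3.8,-0.1,0,0,0,0.058,100],[-3.8,0.1,0,0,0,0.058,100]]]'
python3 -m pendant '[[[-3.8,0.3,0,0,0,0.058,100],[-3.8,0.5,0,0,0,0.058,100],[-3.8,0.8,0,0,0,0.058,100],[-3.7,1,0,0,0,0.058,100],[-3.6,1.2,0,0,0,0.058,100]]]'
python3 - <<'E'
from h import *
s=plan([.543,-.25,.22],Rt([.06,1,0],[0,0,-1]),100,40)
E
```

```text
time: 1.77
ee_pos: [0.271, 0.3407, 0.2277]
tcp_rot: [-179.8, -0.0, 142.9]
wrist_force: [0.7, 0.6, 0.2]
opening: 0.0854
time: 2.18
ee_pos: [0.3518, 0.1577, 0.2286]
tcp_rot: [180.0, 0.1, 125.6]
wrist_force: [0.9, 1.1, -0.0]
opening: 0.0857
time: 2.6
ee_pos: [0.4298, -0.0279, 0.2306]
tcp_rot: [179.6, 0.1, 108.2]
wrist_force: [0.4, 1.4, -0.4]
opening: 0.0853
time: 3.02
ee_pos: [0.5048, -0.2159, 0.2322]
tcp_rot: [179.4, 0.0, 90.6]
wrist_force: [0.9, 1.4, 0.6]
opening: 0.0855
n 2 dist mm 52.6 deg 4.0
[-1.72,1.89,0.63,0.005,0.000,0.035,100],[-1.66,1.95,0.62,0.005,0.000,0.035,100],
```

```bash

python3 -m pendant '[[[-1.7,1.9,0.6,0.005,0,0.035,100],[-1.7,1.9,0.6,0.005,0,0.035,100],[0,0,0,0,0,0,100]]]'
python3 - <<'E'
from h import *
np.set_printoptions(precision=4,suppress=True)
KT=cam("wrist");im=bot.camera("wrist");cv2.imwrite("pics/fx.png",im[:,:,::-1]);np.savez("fx.npz",K=KT[0],T=KT[1])
for t,z in [("rest_middle",.044),("fixture",0),("bush1",.014)]:
    for m in bot.mark_of("wrist",t)[:5]: print(t,np.round(m["uv"],1),round(m["confidence"],2),onz(ray(KT,m["uv"]),z))
# red blobs: pins/bushes
hsv=cv2.cvtColor(im,cv2.COLOR_RGB2HSV)
m=(((hsv[...,0]<8)|(hsv[...,0]>172))&(hsv[...,1]>130)&(hsv[...,2]>50)).astype(np.uint8)
n,l,st,ce=cv2.connectedComponentsWithStats(m)
for s,c in zip(st[1:],ce[1:]):
    if s[4]>80: print(s,c)
E
python3 - <<'E'
from h import *
psi=np.radians(-3.6); my=np.array([-np.sin(psi),np.cos(psi),0]); mx=np.array([my[1],-my[0],0])
nn=-.5*mx+np.array([0,0,np.sqrt(.75)]); C=np.array([.4985,.2532,.09])
plan(C+.12*nn-.01*my,Rt(my,-nn),100,38)
E
```

```text
time: 3.27
ee_pos: [0.5447, -0.2596, 0.2178]
tcp_rot: [-179.9, 0.1, 85.7]
wrist_force: [0.7, -0.1, 0.4]
opening: 0.0853
rest_middle [316.4 212. ] 0.72 [ 0.5403 -0.2549  0.044 ]
fixture [318.9 201. ] 0.71 [ 0.5422 -0.253   0.    ]
bush1 [397.9 150.8] 0.94 [ 0.6183 -0.2097  0.014 ]
bush1 [221.2 199.4] 0.71 [ 0.4501 -0.2421  0.014 ]
bush1 [199.4 121.7] 0.55 [ 0.4412 -0.1709  0.014 ]
[ 168   99   48   37 1316] [189.8085 118.0251]
[395 135  34  34 922] [411.3579 151.5369]
[349 159  27  27 485] [362.4144 172.1196]
[246 180  30  30 617] [260.8509 193.8039]
[ 192  187   43   38 1196] [212.7475 205.0493]
[359 213  28  33 635] [372.2236 228.9811]
[263 232  27  36 657] [276.3744 249.2801]
n 14 dist mm 514.5 deg 29.9
[3.53,-1.00,0.19,-0.037,0.000,-0.000,100],[3.53,-1.00,0.15,-0.037,0.000,-0.000,100],[3.53,-1.01,0.12,-0.037,0.000,-0.000,100],[3.53,-1.01,0.08,-0.037,0.000,-0.000,100],[3.53,-1.01,0.04,-0.037,0.000,-0.000,100],
[3.53,-1.01,0.01,-0.037,0.000,-0.000,100],[3.54,-1.01,-0.03,-0.037,0.000,-0.000,100],[3.54,-1.00,-0.07,-0.037,0.000,-0.000,100],[3.54,-1.00,-0.10,-0.037,0.000,-0.000,100],[3.54,-0.99,-0.14,-0.037,0.000,-0.000,100],
[3.54,-0.98,-0.17,-0.037,0.000,-0.000,100],[3.54,-0.98,-0.21,-0.037,0.000,-0.000,100],[3.54,-0.97,-0.25,-0.037,0.000,-0.000,100],[3.54,-0.95,-0.28,-0.037,0.000,-0.000,100],
```

View pics/fx.png

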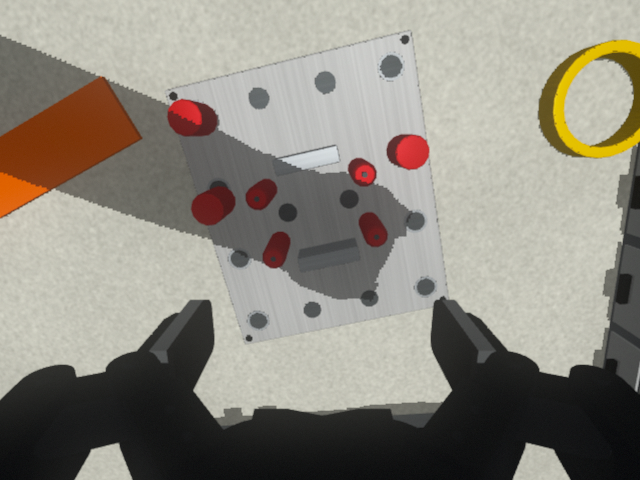

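The fixture shows clearly. Plate corners are about (168,90), (411,31), (447,302) and (246,343), the pins sit around (310,210), and the bars are at (308,158) and (328,255). Bushes at (412,151), (190,118) and (212,205) are beside or beyond the +y half, so the -y end is free for the fingers. Next, the magazine.

```bash

python3 -m pendant '[[[3.5,-1,0.2,-0.037,0,0,100],[3.5,-1,0.15,-0.037,0,0,100],[3.5,-1,0.1,-0.037,0,0,100],[3.5,-1,0.1,-0.037,0,0,100],[3.5,-1,0,-0.037,0,0,100]]]' >/dev/null
python3 -m pendant '[[[3.5,-1,0,-0.037,0,0,100],[3.5,-1,0,-0.037,0,0,100],[3.5,-1,-0.1,-0.037,0,0,100],[3.5,-1,-0.1,-0.037,0,0,100],[3.5,-1,-0.15,-0.037,0,0,100]]]' >/dev/null
python3 -m pendant '[[[3.5,-1,-0.2,-0.037,0,0,0],[3.5,-1,-0.2,-0.037,0,0,0],[3.5,-1,-0.25,-0.037,0,0,0],[3.5,-1,-0.3,-0.037,0,0,0],[0,0,0,0,0,0,0]]]'
python3 - <<'E'
from h import *
from scipy.optimize import least_squares
np.set_printoptions(precision=4,suppress=True)
f=np.load("fx.npz");KF=(f["K"],f["T"])
# fixture fit: plate corners on z=14mm, bars' top ends
obj=np.array([[-.11,.13,.014],[.11,.13,.014],[.11,-.13,.014],[-.11,-.13,.014]]);px=np.array([[168,90],[411,31],[447,302],[246,343]])
def pr(v): 
    a=np.radians(v[2]);q=np.c_[np.cos(a)*obj[:,0]-np.sin(a)*obj[:,1]+v[0],np.sin(a)*obj[:,0]+np.cos(a)*obj[:,1]+v[1],obj[:,2]]
    return np.array([proj(KF,p) for p in q])-px
r=least_squares(lambda v:pr(v).ravel(),[.54,-.255,0]);print("fixture",r.x,r.fun.round(1))
KT=cam("wrist");im=bot.camera("wrist");cv2.imwrite("pics/mag.png",im[:,:,::-1]);np.savez("mag.npz",K=KT[0],T=KT[1])
KS,KP=cam("scene"),cam("top")
for t in ["blank_center","mag_rear","mag_gate","magazine"]:
    mm=bot.mark_of("wrist",t)[:3]
    for m in mm: print(t,np.round(m["uv"],1),round(m["confidence"],2))
    sc={"mag_rear":((436,210),(204,250)),"mag_gate":((372,231),(276,249)),"magazine":((403,254),(244,251)),"blank_center":((403,218),(239,247))}[t]
    if mm: print(*tri([ray(KT,mm[0]["uv"]),ray(KS,sc[0]),ray(KP,sc[1])]))
k=bot.masks_of("wrist","blank_center")
for x in k[:2]: print(x["extent"],x["confidence"],cv2.minAreaRect(np.argwhere(x["pixels"])[:,::-1].astype(np.float32)))
E
```

```text
time: 4.72
ee_pos: [0.4174, 0.2689, 0.2022]
tcp_rot: [147.3, -1.3, 87.1]
wrist_force: [0.3, -0.8, -0.7]
opening: 0.0252
fixture [ 0.5421 -0.2552  8.0405] [-3.7 -0.6  2.1 -1.7  3.2  2.9 -1.5  1.9]
blank_center [335.5 248. ] 0.79
blank_center [456.2 341. ] 0.3
[0.4997 0.251  0.0972] [np.float64(0.002359938410264977), np.float64(0.0012782287857839518), np.float64(0.002867997956414084)]
magazine [292.  223.2] 0.74
[ 0.5124  0.2517 -0.0018] [np.float64(0.000638322105548598), np.float64(0.00015696323957131408), np.float64(0.0007445613246605959)]
[296.1, 139.7, 374.7, 350.3] 0.87 ((335.5, 244.5), (209.0, 81.0), 90.0)
[354.3, 311.9, 424.4, 410.8] 0.6 ((389.7062072753906, 368.2077331542969), (30.99002456665039, 105.15159606933594), 27.08354949951172)
```

View pics/mag.png

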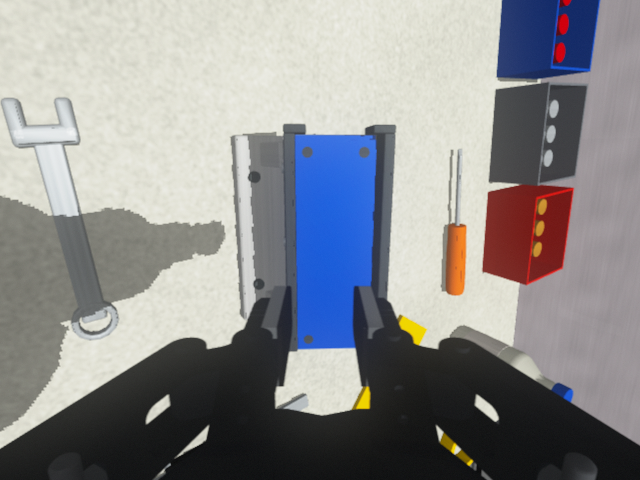

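The picture shows the blue top blank with its dark corner holes, held between dark rails. Its rear corners are at (296,135) and (376,135) and its front edge is near row 348. It is the only blue plate, so it is the target. Next I fit its pose.

```bash
cat >> h.py <<'E'
from scipy.optimize import least_squares
def magR(psi,t=30.):
    return R.from_euler('ZY',[psi,-t],degrees=True).as_matrix()
def bluefit(im,KT,rows=(150,260)):
    "fit lines to the blue top face: rear corners, front edge mid"
    hsv=cv2.cvtColor(im,cv2.COLOR_RGB2HSV); m=((hsv[...,0]>105)&(hsv[...,0]<125)&(hsv[...,1]>150)&(hsv[...,2]>60)).astype(np.uint8)
    n,l,st,ce=cv2.connectedComponentsWithStats(m); i=1+np.argmax(st[1:,4]); return (l==i),st[i]
E
python3 - <<'E'
from h import *
np.set_printoptions(precision=4,suppress=True)
im=cv2.imread("pics/mag.png")[:,:,::-1].copy();f=np.load("mag.npz");KT=(f["K"],f["T"])
hsv=cv2.cvtColor(im,cv2.COLOR_RGB2HSV)
b=(hsv[...,0]>100)&(hsv[...,0]<128)&(hsv[...,1]>150)&(hsv[...,2]>60); b[:,:285]=0;b[:,385:]=0
rows=[150,180,210,240,270]
L=[(np.flatnonzero(b[r]).min()-.0,r+.5) for r in rows];Rr=[(np.flatnonzero(b[r]).max()+1.,r+.5) for r in rows]
cols=[305,320,335,350,365];T=[(c+.5,np.flatnonzero(b[:,c]).min()) for c in cols];B=[(c+.5,np.flatnonzero(b[:,c]).max()+1.) for c in [305,320,335,350]]
print(L,Rr,T,B)
def res(v,tilt=30.):
    M=magR(v[3],tilt);o=[]
    P=lambda x,y:proj(KT,np.array(v[:3])+M@np.array([x,y,.003]))
    def dl(a,c,pts):
        d=(c-a)/np.linalg.norm(c-a);return [float(d[0]*(q[1]-a[1])-d[1]*(q[0]-a[0])) for q in np.array(pts)]
    a,bb,c,d=P(-.03,.085),P(.03,.085),P(.03,-.085),P(-.03,-.085)
    return np.array(dl(a,d,L)+dl(bb,c,Rr)+dl(a,bb,T)+dl(d,c,B))
r=least_squares(res,[.4985,.253,.09,-3.6]);print(r.x,r.fun.round(1))
for t in (28,32): 
    q=least_squares(res,[.4985,.253,.09,-3.6],args=(t,));print(t,q.x,q.cost,r.cost)
C=r.x[:3];print("scene/top proj of centre",proj(cam("scene"),C),proj(cam("top"),C))
M=magR(r.x[3]); print("blank rel. magazine origin (mag axes)", R.from_euler('Z',r.x[3],degrees=True).as_matrix().T@(C-[.512,.2515,0]))
print("rear vs",C+M@[0,.089,0],"gate",C+M@[0,-.089,0])
E
```

```text
[(np.float64(295.0), 150.5), (np.float64(295.0), 180.5), (np.float64(296.0), 210.5), (np.float64(296.0), 240.5), (np.float64(297.0), 270.5)] [(np.float64(377.0), 150.5), (np.float64(375.0), 180.5), (np.float64(375.0), 210.5), (np.float64(373.0), 240.5), (np.float64(372.0), 270.5)] [(305.5, np.int64(135)), (320.5, np.int64(136)), (335.5, np.int64(136)), (350.5, np.int64(136)), (365.5, np.int64(136))] [(305.5, np.float64(349.0)), (320.5, np.float64(348.0)), (335.5, np.float64(348.0)), (350.5, np.float64(348.0))]
[ 0.4971  0.251   0.0955 -4.0335] [-0.3  0.1 -0.5 -0.1 -0.7  0.2  0.9 -0.3  0.5  0.3 -0.7  0.2  0.1  0.
 -0.1  0.5 -0.2  0.1  0.4]
28 [ 0.4971  0.2511  0.0955 -4.0494] 1.384875945410672 1.5830920520508496
32 [ 0.497   0.251   0.0956 -4.0111] 2.188274196650714 1.5830920520508496
scene/top proj of centre [402.5534 218.4954] [239.1764 249.3202]
blank rel. magazine origin (mag axes) [-0.0149 -0.0015  0.0955]
rear vs [0.5033 0.3398 0.0955] gate [0.4908 0.1623 0.0955]
```

```bash
python3 - <<'E'
from h import *
C=np.array([.4971,.251,.0950]);M=magR(-4.0)
plan(C+M@[0,.110,.025],Rt(M[:,1],-M[:,2]),0,32)
E
```

```text
n 5 dist mm 149.7 deg 2.9
[2.04,0.13,2.19,0.009,-0.004,-0.001,0],[2.05,0.15,2.18,0.009,-0.004,-0.001,0],[2.06,0.17,2.17,0.009,-0.004,-0.001,0],[2.07,0.19,2.15,0.009,-0.004,-0.001,0],[2.08,0.21,2.14,0.009,-0.004,-0.001,0],
```

```bash

python3 -m pendant '[[[3,0.15,1.5,0.009,-0.004,-0.001,0],[3,0.15,1.5,0.009,-0.004,-0.001,0],[2.1,0.15,2.2,0.009,-0.004,-0.001,0],[1.2,0.2,2.6,0.009,-0.004,-0.001,0],[1,0.2,2.8,0.009,-0.004,-0.001,0]]]'
python3 -m pendant '[[[0,0,0,0,0,0,0]]]'
python3 - <<'E'
from h import *
np.set_printoptions(precision=4,suppress=True)
KT=cam("wrist");im=bot.camera("wrist");cv2.imwrite("pics/rear.png",im[:,:,::-1]);np.savez("rear.npz",K=KT[0],T=KT[1])
p,Rm=cur();C=np.array([.4971,.251,.0950]);M=magR(-4.0)
print(M.T@(p-C), "tip px",proj(KT,p))
for t in ["mag_rear","mag_gate","blank_center"]:
    for m in bot.mark_of("wrist",t)[:2]:print(t,np.round(m["uv"],1),m["confidence"])
print("pred corners",[proj(KT,C+M@[x,y,.003]).round(1).tolist() for x,y in((-.03,.085),(.03,.085),(.03,-.085),(-.03,-.085))],"rear",proj(KT,C+M@[0,.09,0]))
E
```

```text
time: 5.43
ee_pos: [0.5001, 0.358, 0.1279]
tcp_rot: [149.4, -0.8, 85.2]
wrist_force: [-0.7, 0.2, 0.2]
opening: -0.0003
time: 5.52
ee_pos: [0.502, 0.3561, 0.1224]
tcp_rot: [149.7, -0.6, 85.0]
wrist_force: [-0.2, -0.8, -0.2]
opening: -0.0002
[0.0123 0.1046 0.0271] tip px [322.598  308.8651]
mag_rear [298.2 313.6] 0.67
pred corners [[237.9, 324.5], [358.6, 322.0], [356.6, 567.0], [260.5, 568.9]] rear [298.239  311.3173]
```

View pics/rear.png

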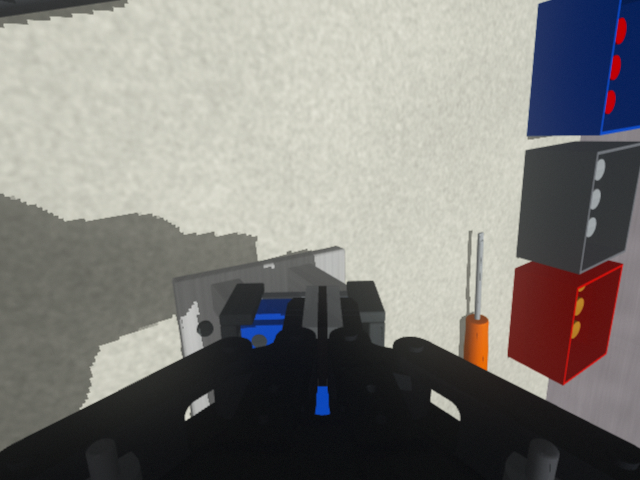

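```bash
python3 - <<'E'
import cv2
im=cv2.imread("pics/rear.png")[:,:,::-1]
for c in (250,262,275): print(c,[(r,im[r,c].tolist()) for r in range(294,346,2)])
cv2.imwrite("pics/rearc.png",cv2.resize(im[270:360,200:400,::-1],None,fx=4,fy=4,interpolation=cv2.INTER_CUBIC))
E
```

```text
250 [(294, [42, 43, 43]), (296, [39, 41, 43]), (298, [40, 42, 42]), (300, [41, 41, 42]), (302, [39, 42, 42]), (304, [40, 41, 43]), (306, [38, 40, 41]), (308, [40, 41, 43]), (310, [37, 38, 41]), (312, [36, 40, 41]), (314, [39, 41, 43]), (316, [43, 44, 47]), (318, [40, 43, 45]), (320, [40, 42, 45]), (322, [39, 43, 45]), (324, [35, 40, 55]), (326, [22, 45, 104]), (328, [24, 74, 184]), (330, [22, 73, 184]), (332, [20, 72, 182]), (334, [25, 74, 185]), (336, [23, 74, 185]), (338, [20, 73, 184]), (340, [22, 66, 166]), (342, [21, 29, 53]), (344, [21, 21, 27])]
262 [(294, [44, 48, 48]), (296, [53, 56, 58]), (298, [76, 81, 90]), (300, [28, 44, 91]), (302, [27, 45, 92]), (304, [27, 44, 91]), (306, [25, 43, 90]), (308, [26, 43, 92]), (310, [23, 40, 89]), (312, [19, 39, 86]), (314, [24, 65, 162]), (316, [24, 76, 184]), (318, [22, 74, 185]), (320, [20, 42, 96]), (322, [19, 38, 89]), (324, [20, 44, 99]), (326, [21, 73, 184]), (328, [20, 72, 183]), (330, [20, 73, 184]), (332, [21, 75, 185]), (334, [29, 69, 160]), (336, [60, 65, 68]), (338, [64, 68, 72]), (340, [62, 69, 71]), (342, [63, 67, 70]), (344, [65, 70, 73])]
275 [(294, [59, 61, 63]), (296, [57, 61, 62]), (298, [56, 62, 76]), (300, [27, 44, 87]), (302, [26, 43, 87]), (304, [26, 42, 87]), (306, [25, 43, 86]), (308, [22, 40, 87]), (310, [23, 41, 89]), (312, [20, 39, 89]), (314, [23, 72, 177]), (316, [22, 75, 185]), (318, [21, 72, 180]), (320, [20, 39, 89]), (322, [20, 38, 88]), (324, [20, 45, 112]), (326, [21, 73, 185]), (328, [23, 74, 185]), (330, [21, 74, 184]), (332, [19, 73, 184]), (334, [20, 70, 178]), (336, [18, 54, 139]), (338, [19, 38, 82]), (340, [20, 22, 25]), (342, [19, 19, 25]), (344, [21, 22, 25])]
```

View pics/rearc.png

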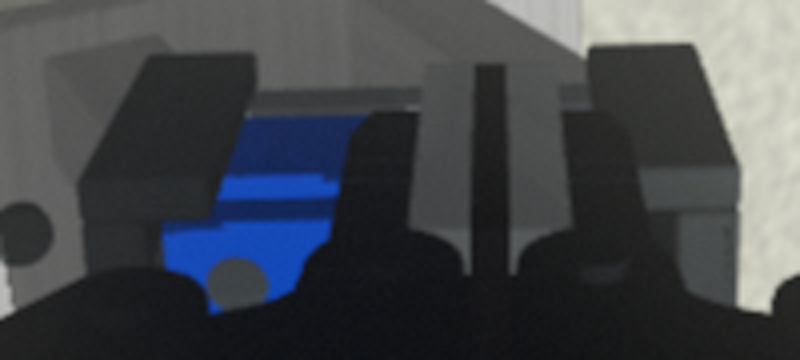

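The top blank's rear upper edge is seen at row ~324.7 against 324.5 predicted, and the second blank is visible under it at rows 314-319, so the pose fit holds. Next I centre, lower behind the rear edge and push.

```bash
python3 - <<'E'
from h import *
C=np.array([.4971,.251,.0950]);M=magR(-4.0);T=Rt(M[:,1],-M[:,2])
a=plan(C+M@[0,.112,.020],T,0,32,n=2)
plan(C+M@[0,.112,0],T,0,32,n=2,start=a)
E
```

```text
n 2 dist mm 18.9 deg 1.4
[0.29,-0.70,0.56,0.006,-0.003,-0.011,0],[0.30,-0.69,0.56,0.006,-0.003,-0.011,0],
n 2 dist mm 20.0 deg 0.0
[-0.00,0.00,1.00,0.000,0.000,0.000,0],[-0.00,0.00,1.00,0.000,0.000,0.000,0],
```

```bash

python3 -m pendant '[[[0.3,-0.7,0.3,0.006,-0.003,-0.011,0],[0.3,-0.7,0.3,0.006,-0.003,-0.011,0],[0,0,0,0,0,0,0]]]'
python3 - <<'E'
from h import *
C=np.array([.4971,.251,.0950]);M=magR(-4.0);T=Rt(M[:,1],-M[:,2])
p,_=cur();print(M.T@(p-C))
a=plan(C+M@[0,.112,0],T,0,10)
E
```

```text
time: 5.97
ee_pos: [0.4921, 0.3633, 0.1206]
tcp_rot: [149.9, -0.1, 86.0]
wrist_force: [-0.3, 0.7, 0.2]
opening: 0.0001
[0.00168117 0.11163061 0.0286397 ]
n 3 dist mm 28.7 deg 0.2
[0.01,-0.06,0.95,0.001,-0.001,-0.000,0],[0.01,-0.06,0.95,0.001,-0.001,-0.000,0],[0.01,-0.06,0.95,0.001,-0.001,-0.000,0],
```

```bash

python3 -m pendant '[[[0,-0.1,1,0,0,0,0],[0,-0.1,1,0,0,0,0],[0,0,0.8,0,0,0,0],[0,0,0,0,0,0,0]]]'
python3 - <<'E'
from h import *
C=np.array([.4971,.251,.0950]);M=magR(-4.0);T=Rt(M[:,1],-M[:,2])
p,_=cur();print(M.T@(p-C))
a=plan(C+M@[0,.096,0],T,0,10)
E
```

```text
time: 6.3
ee_pos: [0.5047, 0.3635, 0.0946]
tcp_rot: [149.8, -0.3, 86.1]
wrist_force: [-0.4, -0.6, -0.1]
opening: -0.0002
[-0.00048388  0.11271085 -0.00023745]
n 2 dist mm 16.7 deg 0.4
[-0.84,0.02,-0.02,0.002,-0.003,-0.000,0],[-0.84,0.02,-0.01,0.002,-0.003,-0.000,0],
```

```bash

python3 -m pendant '[[[-0.8,0,0,0.001,-0.003,0,0],[-0.6,0,0,0.001,-0.003,0,0],[-0.6,0,0,0,0,0,0],[-0.6,0,0,0,0,0,0],[-0.6,0,0,0,0,0,0]]]'
python3 - <<'E'
from h import *
C=np.array([.4971,.251,.0950]);M=magR(-4.0);T=Rt(M[:,1],-M[:,2])
p,_=cur();print(M.T@(p-C))
a=plan(C+M@[0,.041,0],T,0,10)
E
```

```text
time: 6.72
ee_pos: [0.5022, 0.3289, 0.0934]
tcp_rot: [150.0, 0.1, 86.0]
wrist_force: [-1.1, 0.9, -1.0]
opening: -0.0001
[-0.00108697  0.0780828  -0.00125396]
n 4 dist mm 37.1 deg 0.1
[-0.93,0.03,-0.03,0.000,0.001,0.000,0],[-0.93,0.03,-0.03,0.000,0.001,0.000,0],[-0.93,0.03,-0.03,0.000,0.001,0.000,0],[-0.93,0.03,-0.03,0.000,0.001,0.000,0],
```

```bash

python3 -m pendant '[[[-0.9,0,-0.03,0,0,0,0],[-0.9,0,-0.03,0,0,0,0],[-0.8,0,-0.03,0,0,0,0],[-0.6,0,0,0,0,0,0],[-0.3,0,0,0,0,0,0]]]'
python3 - <<'E'
from h import *
np.set_printoptions(precision=4,suppress=True)
C=np.array([.4971,.251,.0950]);M=magR(-4.0)
p,_=cur();print(M.T@(p-C))
KT=cam("top");im=bot.camera("top");cv2.imwrite("pics/top1.png",im[:,:,::-1])
hsv=cv2.cvtColor(im,cv2.COLOR_RGB2HSV);b=(hsv[...,0]>100)&(hsv[...,0]<128)&(hsv[...,1]>150)&(hsv[...,2]>60)
b[:225]=0;b[272:]=0;b[:,:195]=0;b[:,340:]=0
for r in (244,248,252): print(r,np.flatnonzero(b[r])[[0,-1]])
im0=cv2.imread("pics/top0.png")[:,:,::-1].copy();hsv=cv2.cvtColor(im0,cv2.COLOR_RGB2HSV);b0=(hsv[...,0]>100)&(hsv[...,0]<128)&(hsv[...,1]>150)&(hsv[...,2]>60);b0[:,:195]=0;b0[:,340:]=0
for r in (244,248,252): print(r,np.flatnonzero(b0[r])[[0,-1]])
for s in (0,.05,.055,.06): print(s,proj(KT,C+M@[0,-.085-s,.003]))
E
```

```text
time: 7.13
ee_pos: [0.499, 0.2891, 0.0955]
tcp_rot: [149.9, 0.1, 85.9]
wrist_force: [-0.2, 0.6, -0.4]
opening: -0.0002
[-0.0004  0.0381  0.0008]
244 [207 285]
248 [207 286]
252 [208 286]
244 [207 273]
248 [207 273]
252 [208 273]
0 [273.0499 249.2869]
0.05 [293.0349 249.0303]
0.055 [295.0328 249.0047]
0.06 [297.0306 248.979 ]
```

```bash
python3 - <<'E'
import cv2
im=cv2.imread("pics/top1.png")
cv2.imwrite("pics/top1c.png",cv2.resize(im[200:300,180:340],None,fx=5,fy=5,interpolation=cv2.INTER_CUBIC))
E
```

```text
(no output)
```

View pics/top1c.png

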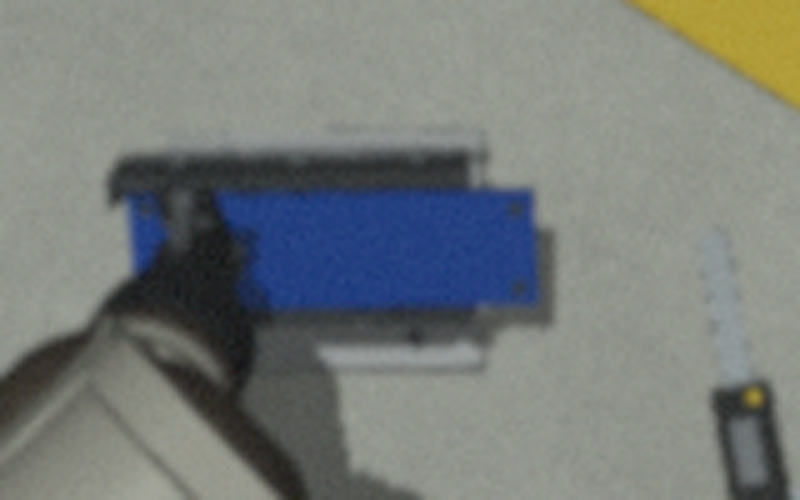

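The blank only moved about 36 mm (front edge at column 287). The fingertip must have ridden over the rear edge when I raised it 2 mm, so the upper face lies about 3 mm lower than fitted, which matches the networks' mag_rear height. I'll lift, go back, lower by 3-4 mm more and push again.

```bash

python3 -m pendant '[[[0,0,-1,0,0,0,0],[1.2,0,-0.5,0,0,0,0],[1.6,0,0,0,0,0,0],[0.9,0,0.2,0,0,0,0],[0,0,0,0,0,0,0]]]'
python3 - <<'E'
from h import *
C=np.array([.4971,.251,.0950]);M=magR(-4.0);T=Rt(M[:,1],-M[:,2])
p,_=cur();print(M.T@(p-C))
a=plan(C+M@[0,.073,-.0032],T,0,10)
KT=cam("wrist");im=bot.camera("wrist");cv2.imwrite("pics/rear2.png",im[:,:,::-1])
print([ (z,proj(KT,C+M@[-.02,.049,z]).round(1).tolist()) for z in (.003,0,-.003)])
for c in (250,262,275,285): print(c,[(r,im[r,c].tolist()) for r in range(300,400,6)])
E
```

```text
time: 7.6
ee_pos: [0.4949, 0.3293, 0.1101]
tcp_rot: [149.8, -0.1, 85.8]
wrist_force: [-1.3, -0.3, 0.4]
opening: 0.0
[0.00089697 0.07791956 0.01692671]
n 3 dist mm 20.7 deg 0.3
[-0.16,-0.03,0.67,0.001,0.000,-0.001,0],[-0.16,-0.03,0.67,0.001,0.000,-0.001,0],[-0.16,-0.03,0.67,0.001,0.000,-0.001,0],
[(0.003, [277.8, 347.5]), (0, [278.4, 344.1]), (-0.003, [279.1, 340.8])]
250 [(300, [45, 47, 50]), (306, [44, 47, 50]), (312, [44, 45, 50]), (318, [43, 46, 49]), (324, [43, 44, 48]), (330, [42, 43, 47]), (336, [42, 44, 48]), (342, [30, 32, 36]), (348, [23, 24, 27]), (354, [23, 24, 27]), (360, [24, 25, 29]), (366, [23, 22, 25]), (372, [19, 21, 22]), (378, [24, 24, 27]), (384, [17, 19, 21]), (390, [18, 19, 23]), (396, [17, 19, 22])]
262 [(300, [22, 48, 114]), (306, [20, 46, 112]), (312, [19, 46, 112]), (318, [19, 61, 155]), (324, [25, 78, 196]), (330, [20, 76, 192]), (336, [18, 38, 89]), (342, [21, 78, 193]), (348, [21, 23, 29]), (354, [19, 21, 24]), (360, [21, 23, 27]), (366, [19, 19, 25]), (372, [18, 20, 24]), (378, [20, 21, 25]), (384, [19, 20, 21]), (390, [17, 17, 20]), (396, [19, 21, 23])]
275 [(300, [18, 46, 113]), (306, [15, 44, 110]), (312, [19, 47, 114]), (318, [21, 79, 195]), (324, [18, 77, 195]), (330, [20, 75, 194]), (336, [17, 31, 71]), (342, [19, 22, 28]), (348, [19, 22, 28]), (354, [18, 19, 24]), (360, [18, 20, 26]), (366, [17, 18, 24]), (372, [15, 16, 21]), (378, [16, 17, 20]), (384, [14, 18, 21]), (390, [17, 20, 24]), (396, [17, 17, 22])]
285 [(300, [19, 46, 113]), (306, [17, 46, 113]), (312, [19, 37, 86]), (318, [22, 25, 32]), (324, [21, 23, 32]), (330, [19, 21, 29]), (336, [17, 20, 27]), (342, [18, 18, 27]), (348, [16, 18, 24]), (354, [18, 19, 24]), (360, [17, 19, 24]), (366, [15, 17, 23]), (372, [16, 19, 22]), (378, [17, 18, 22]), (384, [16, 19, 21]), (390, [14, 17, 20]), (396, [14, 17, 20])]
```

```bash

python3 -m pendant '[[[0,-0.1,1,0,0,0,0],[0,0,0.7,0,0,0,0],[0,0,0.2,0,0,0,0],[0,0,0,0,0,0,0]]]'
python3 - <<'E'
from h import *
C=np.array([.4971,.251,.0950]);M=magR(-4.0);T=Rt(M[:,1],-M[:,2])
p,_=cur();print(M.T@(p-C))
E
```

```text
time: 7.98
ee_pos: [0.5036, 0.3278, 0.0903]
tcp_rot: [149.9, 0.1, 85.9]
wrist_force: [0.4, 0.1, -0.2]
opening: -0.0002
[-0.0013572   0.07704835 -0.00469269]
```

```bash

python3 -m pendant '[[[0,0.05,-0.12,0,0,0,0],[-0.6,0,-0.02,0,0,0,0],[-0.6,0,-0.02,0,0,0,0],[-0.6,0,-0.02,0,0,0,0],[-0.6,0,-0.02,0,0,0,0]]]'
python3 - <<'E'
from h import *
C=np.array([.4971,.251,.0950]);M=magR(-4.0);T=Rt(M[:,1],-M[:,2])
p,_=cur();print(M.T@(p-C))
E
```

```text
time: 8.4
ee_pos: [0.501, 0.3013, 0.0917]
tcp_rot: [149.9, 0.1, 85.8]
wrist_force: [0.7, 1.3, -0.4]
opening: 0.0001
[-0.00129537  0.05044527 -0.00308671]
```

Force of about +1.3 N in y means it is pushing. 10 mm more.

```bash

python3 -m pendant '[[[-0.5,0,0,0,0,0,0],[-0.4,0,0,0,0,0,0],[-0.1,0,0,0,0,0,0],[0,0,0,0,0,0,0]]]'
python3 - <<'E'
from h import *
np.set_printoptions(precision=4,suppress=True)
C=np.array([.4971,.251,.0920]);M=magR(-4.0)
p,_=cur();print(M.T@(p-C))
KT=cam("top");im=bot.camera("top");cv2.imwrite("pics/top2.png",im[:,:,::-1])
def edge(im):
    hsv=cv2.cvtColor(im,cv2.COLOR_RGB2HSV);b=(hsv[...,0]>100)&(hsv[...,0]<128)&(hsv[...,1]>150)&(hsv[...,2]>60);b[:,:225]=0;b[:,340:]=0;b[:225]=0;b[272:]=0
    c=np.flatnonzero(b.sum(0)>12)[-1]; rr=np.flatnonzero(b[:,c-5]);return c,rr[[0,-1]]
for f in ("top0","top1","top2"): print(f,edge(cv2.imread(f"pics/{f}.png")[:,:,::-1].copy()))
for s in (0,.05,.06): print(s,proj(KT,C+M@[0,-.085-s,.003]))
E
```

```text
time: 8.73
ee_pos: [0.5003, 0.2886, 0.0929]
tcp_rot: [149.8, 0.0, 85.8]
wrist_force: [0.6, 0.7, -0.5]
opening: -0.0001
[0.0009 0.0377 0.0005]
top0 (np.int64(273), array([239, 260]))
top1 (np.int64(286), array([239, 259]))
top2 (np.int64(295), array([239, 259]))
0 [273.1569 249.534 ]
0.05 [293.0985 249.278 ]
0.06 [297.0856 249.2268]
```

The blank's front edge is now at column 295, so it has slid about 55-57 mm, a third of its length. Next: raise, travel to the front with the gripper opening, then look and descend.

```bash

python3 -m pendant '[[[0.4,0,-0.8,0,0,0,0],[0,0,-2.5,0,0,0,0],[-1,0,-2.5,0,0,0,100],[-3.5,0,0,0,0,0,100],[-3.5,0,0,0,0,0,100]]]' | head -2
python3 -m pendant '[[[-3.5,0,0,0,0,0,100],[-3,0,0,0,0,0,100],[-1.5,0,0,0,0,0,100],[0,0,0,0,0,0,100]]]'
python3 - <<'E'
from h import *
np.set_printoptions(precision=4,suppress=True)
C=np.array([.4971,.251,.0920]);M=magR(-4.0);T=Rt(M[:,1],-M[:,2])
p,_=cur();print(M.T@(p-C))
plan(C+M@[.001,-.1235,-.023],T,100,25)
KT=cam("wrist");im=bot.camera("wrist");cv2.imwrite("pics/front.png",im[:,:,::-1])
print([ (z,proj(KT,C+M@np.array([x,-.1405,z])).round(1).tolist()) for z in (.003,) for x in (-.03,.03)])
hsv=cv2.cvtColor(im,cv2.COLOR_RGB2HSV);b=(hsv[...,0]>100)&(hsv[...,0]<128)&(hsv[...,1]>150)&(hsv[...,2]>60);b[:,480:]=0
for r in (260,300,330,340,350): 
  q=np.flatnonzero(b[r]); print(r,q[[0,-1]] if len(q) else None)
for c in (310,330): q=np.flatnonzero(b[:,c]);print(c,q[[0,-1]] if len(q) else None)
E
```

```text
time: 9.2
ee_pos: [0.4636, 0.2187, 0.1458]
time: 9.53
ee_pos: [0.4566, 0.1344, 0.1503]
tcp_rot: [149.6, 0.1, 86.1]
wrist_force: [-1.2, 0.2, 0.2]
opening: 0.0836
[ 0.0012 -0.1191  0.0667]
n 4 dist mm 89.8 deg 0.4
[-0.11,-0.02,2.24,0.002,0.000,0.001,100],[-0.11,-0.02,2.24,0.002,0.000,0.001,100],[-0.11,-0.01,2.24,0.002,0.000,0.001,100],[-0.11,-0.01,2.24,0.002,0.000,0.001,100],
[(0.003, [269.0, 290.8]), (0.003, [367.9, 290.8])]
260 [272 371]
300 None
330 None
340 None
350 None
310 [  0 293]
330 [  0 294]
```

View pics/front.png

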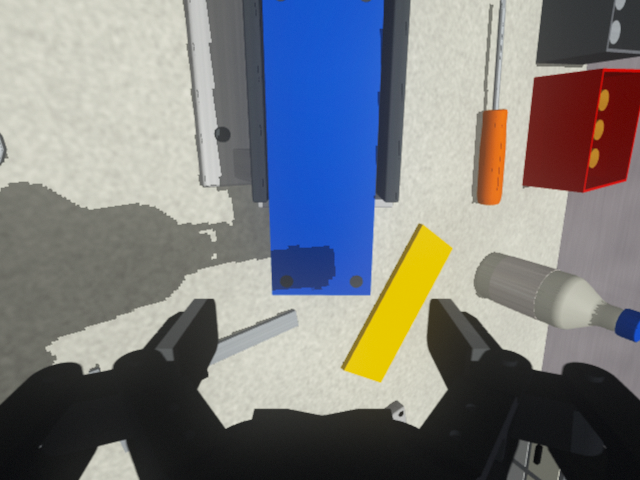

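The picture shows the blank overhanging the gate between the open fingers, its front corners at (273,294) and (370,294). That is about 2 mm farther forward and 2 mm to +x of my prediction, so I correct for it and descend.

```bash

python3 -m pendant '[[[-0.2,0.07,2.2,0.002,0,0,100],[-0.2,0.07,2.2,0.002,0,0,100],[-0.2,0.05,2.2,0.002,0,0,100],[-0.1,0,2.1,0.001,0,0,100],[0,0,0.2,0,0,0,100]]]'
python3 - <<'E'
from h import *
np.set_printoptions(precision=4,suppress=True)
C=np.array([.4971,.251,.0920]);M=magR(-4.0);T=Rt(M[:,1],-M[:,2])
p,_=cur();print(M.T@(p-C))
plan(C+M@[.003,-.1255,-.023],T,100,25)
E
```

```text
time: 10.0
ee_pos: [0.5065, 0.1304, 0.0772]
tcp_rot: [149.7, -0.2, 86.2]
wrist_force: [-0.6, 0.3, 0.1]
opening: 0.0857
[ 0.0079 -0.1196 -0.0217]
n 1 dist mm 7.8 deg 0.5
[-0.59,-0.50,0.12,0.006,-0.005,0.002,100],
```

```bash

python3 -m pendant '[[[-0.6,-0.5,0.1,0.006,-0.005,0.002,100],[0,0,0,0,0,0,100]]]' | sed -n 1,3p
python3 - <<'E'
from h import *
np.set_printoptions(precision=4,suppress=True)
C=np.array([.4971,.251,.0920]);M=magR(-4.0);T=Rt(M[:,1],-M[:,2])
p,_=cur();print(M.T@(p-C))
E
python3 -m pendant '[[[0,0,0,0,0,0,60],[0,0,0,0,0,0,60],[0,0,0,0,0,0,60],[0,0,0,0,0,0,60]]]' 40
```

```text
time: 10.17
ee_pos: [0.5013, 0.1258, 0.0726]
tcp_rot: [150.2, 0.1, 86.1]
[ 0.0015 -0.1246 -0.0232]
time: 10.5
ee_pos: [0.5012, 0.1275, 0.0762]
tcp_rot: [150.1, -0.0, 86.2]
wrist_force: [-1.1, 0.0, -1.1]
opening: 0.0589
```

```bash

python3 -m pendant '[[[0,0,0,0,0,0,40],[0,0,0,0,0,0,40],[0,0,0,0,0,0,40]]]' 100
python3 -m pendant '[[[0,0,-0.4,0,0,0,40],[0,0,-0.8,0,0,0,40],[0,0,-1,0,0,0,40],[0,0,-1.2,0,0,0,40]]]'
python3 - <<'E'
from h import *
im=bot.camera("scene");cv2.imwrite("pics/lift.png",cv2.resize(im[130:330,260:500,::-1],None,fx=3,fy=3,interpolation=cv2.INTER_CUBIC))
E
```

```text
time: 10.75
ee_pos: [0.5012, 0.1278, 0.0771]
tcp_rot: [150.0, -0.0, 86.2]
wrist_force: [0.2, 0.4, -1.3]
opening: 0.0573
time: 11.08
ee_pos: [0.4823, 0.1281, 0.1058]
tcp_rot: [150.2, 0.1, 86.1]
wrist_force: [-0.2, -0.8, -0.7]
opening: 0.0573
```

View pics/lift.png

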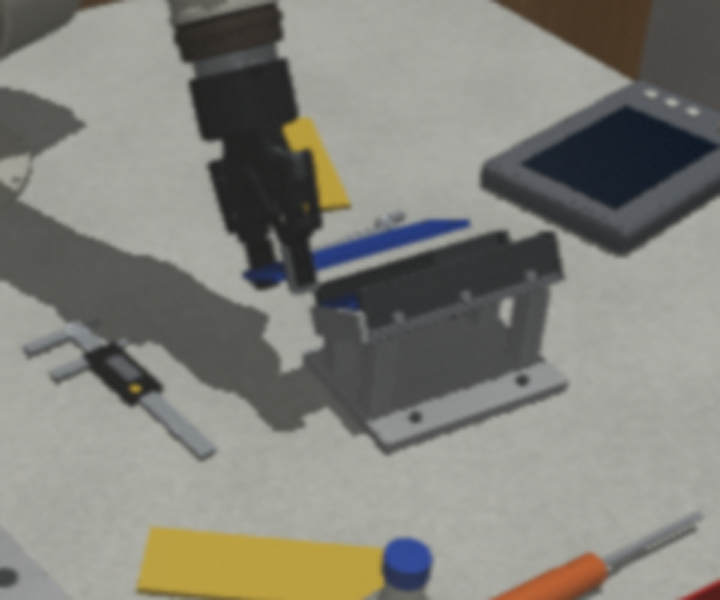

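The blank is lifted clear and held level by its front end, the magazine is undisturbed, and the next blank is visible inside. Next I raise it, level it and carry it to the fixture.

```bash

python3 -m pendant '[[[0,0,-2,0,0,0,40],[0,0,-2.5,0,0,0,40],[0,0,-2.5,0,0,0,40],[-1,0,-2,0,0,0,40],[-2,0,-0.5,0,0,0,40]]]' 
python3 - <<'E'
from h import *
a=np.radians(8.04);fy=np.array([-np.sin(a),np.cos(a),0]);F=np.array([.542,-.255,0])
plan(F-.0649*fy+[0,0,.13],Rt(fy,[0,0,-1]),40,25)
E
```

```text
time: 11.55
ee_pos: [0.4302, 0.1028, 0.1949]
tcp_rot: [150.1, -0.0, 86.3]
wrist_force: [1.2, -0.2, -1.2]
opening: 0.0574
n 18 dist mm 443.8 deg 32.1
[-2.30,0.53,0.72,0.029,0.003,-0.011,40],[-2.30,0.53,0.70,0.029,0.003,-0.011,40],[-2.31,0.52,0.68,0.029,0.003,-0.011,40],[-2.32,0.52,0.66,0.029,0.003,-0.011,40],[-2.33,0.51,0.63,0.029,0.003,-0.011,40],
[-2.34,0.50,0.61,0.029,0.003,-0.011,40],[-2.34,0.49,0.59,0.029,0.003,-0.011,40],[-2.35,0.48,0.57,0.029,0.003,-0.011,40],[-2.36,0.47,0.55,0.029,0.003,-0.011,40],[-2.36,0.46,0.53,0.029,0.003,-0.011,40],
[-2.37,0.45,0.51,0.029,0.003,-0.011,40],[-2.38,0.44,0.49,0.029,0.003,-0.011,40],[-2.38,0.43,0.47,0.029,0.003,-0.011,40],[-2.39,0.41,0.45,0.029,0.003,-0.011,40],[-2.39,0.40,0.43,0.029,0.003,-0.011,40],
[-2.40,0.38,0.41,0.029,0.003,-0.011,40],[-2.41,0.37,0.40,0.029,0.003,-0.011,40],[-2.41,0.35,0.38,0.029,0.003,-0.011,40],
```

```bash

python3 -m pendant '[[[-2.3,0.5,0.2,0.029,0.003,-0.011,40],[-2.3,0.5,0.2,0.029,0.003,-0.011,40],[-2.3,0.5,0.4,0.029,0.003,-0.011,40],[-2.3,0.5,0.6,0.029,0.003,-0.011,40],[-2.3,0.5,0.6,0.029,0.003,-0.011,40]]]' | head -3
python3 -m pendant '[[[-2.3,0.5,0.6,0.029,0.003,-0.011,40],[-2.3,0.5,0.6,0.029,0.003,-0.011,40],[-2.3,0.5,0.6,0.029,0.003,-0.011,40],[-2.4,0.5,0.6,0.029,0.003,-0.011,40],[-2.4,0.5,0.5,0.029,0.003,-0.011,40]]]' | head -3
python3 -m pendant '[[[-2.4,0.4,0.5,0.029,0.003,-0.011,40],[-2.4,0.4,0.5,0.029,0.003,-0.011,40],[-2.4,0.4,0.5,0.029,0.003,-0.011,40],[-2.4,0.4,0.5,0.029,0.003,-0.011,40],[-2,0.4,0.4,0.029,0.003,-0.011,40]]]' 
python3 - <<'E'
from h import *
a=np.radians(8.04);fy=np.array([-np.sin(a),np.cos(a),0]);F=np.array([.542,-.255,0])
plan(F-.0649*fy+[0,0,.11],Rt(fy,[0,0,-1]),40,25)
E
```

```text
time: 11.97
ee_pos: [0.456, -0.0153, 0.1965]
tcp_rot: [157.8, 0.4, 90.1]
time: 12.38
ee_pos: [0.4933, -0.1393, 0.1808]
tcp_rot: [166.1, 0.6, 93.4]
time: 12.8
ee_pos: [0.5284, -0.2615, 0.1624]
tcp_rot: [174.7, 0.3, 96.6]
wrist_force: [-0.3, 1.0, -0.8]
opening: 0.0572
n 4 dist mm 81.2 deg 5.5
[-1.49,0.27,1.35,0.023,0.002,-0.006,40],[-1.50,0.29,1.34,0.023,0.002,-0.006,40],[-1.50,0.32,1.33,0.023,0.002,-0.006,40],[-1.50,0.34,1.32,0.023,0.002,-0.006,40],
```

```bash

python3 -m pendant '[[[-1.5,0.3,1.2,0.023,0.002,-0.006,40],[-1.5,0.3,1.2,0.023,0.002,-0.006,40],[-1.5,0.3,1.2,0.023,0.002,-0.006,40],[-1,0.3,1.2,0.023,0.002,-0.006,40],[0,0,0,0,0,0,40]]]' 
python3 - <<'E'
from h import *
np.set_printoptions(precision=4,suppress=True)
a=np.radians(8.04);fy=np.array([-np.sin(a),np.cos(a),0]);F=np.array([.542,-.255,0]);fx=np.array([np.cos(a),np.sin(a),0])
t=plan(F-.0649*fy+[0,0,.09],Rt(fy,[0,0,-1]),40,25)
KT=cam("wrist");im=bot.camera("wrist");cv2.imwrite("pics/hover.png",im[:,:,::-1])
p,Rm=cur()
print("pred blank far corners",[proj(KT,p+Rm@np.array([x,y,-.0222])).round(1).tolist() for x in(.1499,-.0201) for y in(-.03,.03)])
print("pin tops pred",[proj(KT,F+fx*x+fy*y+[0,0,.068]).round(1).tolist() for x in(-.044,.044) for y in (.026,-.026)])
E
```

```text
time: 13.22
ee_pos: [0.5528, -0.3224, 0.1123]
tcp_rot: [-179.8, 0.1, 97.9]
wrist_force: [0.8, 0.1, -1.7]
opening: 0.0574
n 1 dist mm 22.6 deg 0.3
[0.34,-0.12,2.23,-0.004,0.001,-0.002,40],
pred blank far corners [[200.6, -200.2], [439.4, -200.6], [241.4, 379.4], [400.0, 379.6]]
pin tops pred [[224.9, 80.2], [232.5, 190.6], [412.2, 79.7], [405.4, 190.3]]
```

View pics/hover.png

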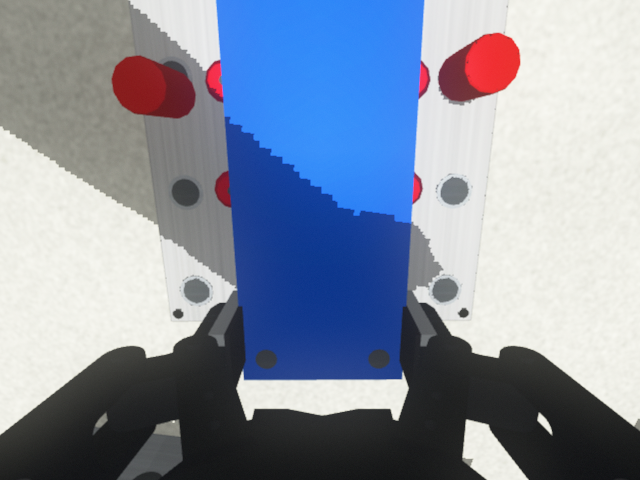

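The blank sits squarely between the four pins: pins at (216,80), (223,189), (420,80) and (415,189) against predictions within 2 px, and the held end is at row 379 as predicted. Descending.

```bash

python3 -m pendant '[[[0.15,-0.06,1.5,-0.002,0,-0.001,40],[0.15,-0.06,1.5,-0.002,0,-0.001,40],[0,0,0,0,0,0,40]]]' | sed -n 1,4p
python3 - <<'E'
from h import *
np.set_printoptions(precision=4,suppress=True)
a=np.radians(8.04);fy=np.array([-np.sin(a),np.cos(a),0]);F=np.array([.542,-.255,0])
plan(F-.0649*fy+[0,0,.045],Rt(fy,[0,0,-1]),40,8)
E
```

```text
time: 13.52
ee_pos: [0.5519, -0.3184, 0.0859]
tcp_rot: [179.6, 0.2, 98.0]
wrist_force: [-0.7, 0.7, -2.5]
n 6 dist mm 40.9 deg 0.4
[-0.01,-0.02,0.68,0.001,0.001,-0.000,40],[-0.01,-0.02,0.68,0.001,0.001,-0.000,40],[-0.01,-0.02,0.68,0.001,0.001,-0.000,40],[-0.01,-0.02,0.68,0.001,0.001,-0.000,40],[-0.01,-0.02,0.68,0.001,0.001,-0.000,40],
[-0.01,-0.02,0.68,0.001,0.001,-0.000,40],
```

```bash

python3 -m pendant '[[[0,0,1,0.001,0.001,0,40],[0,0,1,0.001,0.001,0,40],[0,0,1,0.001,0.001,0,40],[0,0,0.6,0,0,0,40],[0,0,0,0,0,0,40]]]'
python3 - <<'E'
from h import *
np.set_printoptions(precision=4,suppress=True)
a=np.radians(8.04);fy=np.array([-np.sin(a),np.cos(a),0]);F=np.array([.542,-.255,0])
plan(F-.0649*fy+[0,0,.030],Rt(fy,[0,0,-1]),40,3)
E
```

```text
time: 13.93
ee_pos: [0.5531, -0.3177, 0.0521]
tcp_rot: [179.5, 0.2, 98.1]
wrist_force: [-0.0, 0.1, -0.6]
opening: 0.0572
n 8 dist mm 22.2 deg 0.6
[-0.01,-0.03,0.28,0.001,0.000,0.000,40],[-0.01,-0.03,0.28,0.001,0.000,0.000,40],[-0.01,-0.03,0.28,0.001,0.000,0.000,40],[-0.01,-0.03,0.28,0.001,0.000,0.000,40],[-0.01,-0.03,0.28,0.001,0.000,0.000,40],
[-0.02,-0.03,0.28,0.001,0.000,0.000,40],[-0.02,-0.03,0.28,0.001,0.000,0.000,40],[-0.02,-0.03,0.28,0.001,0.000,0.000,40],
```

```bash

python3 -m pendant '[[[0,-0.04,0.5,0.002,0,0,40],[0,-0.04,0.5,0.002,0,0,40],[0,-0.04,0.4,0.002,0,0,40],[0,-0.04,0.2,0.002,0,0,40],[0,0,0,0,0,0,40]]]'
python3 -m pendant '[[[0,0,0.15,0,0,0,40],[0,0,0.15,0,0,0,40],[0,0,0,0,0,0,40]]]'
```

```text
time: 14.35
ee_pos: [0.5517, -0.3182, 0.0348]
tcp_rot: [180.0, 0.2, 98.0]
wrist_force: [0.7, -0.1, -1.2]
opening: 0.0572
time: 14.6
ee_pos: [0.5519, -0.3183, 0.0317]
tcp_rot: [180.0, 0.2, 98.0]
wrist_force: [-0.9, -0.1, -1.8]
opening: 0.0573
```

```bash

python3 -m pendant '[[[0,0,0.15,0,0,0,40],[0,0,0,0,0,0,40]]]'
python3 -m pendant '[[[0,0,0.1,0,0,0,40],[0,0,0,0,0,0,40]]]'
python3 -m pendant '[[[0,0,0.1,0,0,0,40],[0,0,0,0,0,0,40]]]'
```

```text
time: 14.77
ee_pos: [0.5521, -0.3184, 0.0304]
tcp_rot: [179.9, 0.3, 98.0]
wrist_force: [0.2, 0.2, -2.4]
opening: 0.0576
time: 14.93
ee_pos: [0.5522, -0.3185, 0.0296]
tcp_rot: [179.9, 0.3, 98.0]
wrist_force: [0.0, 1.0, -1.9]
opening: 0.0571
time: 15.1
ee_pos: [0.5522, -0.3185, 0.0286]
tcp_rot: [179.9, 0.3, 98.0]
wrist_force: [-0.2, 0.0, -1.7]
opening: 0.0572
```

```bash

python3 -m pendant '[[[0,0,0.1,0,0,0,40],[0,0,0,0,0,0,40]]]' | grep -E "pos|force"
python3 -m pendant '[[[0,0,0.1,0,0,0,40],[0,0,0,0,0,0,40]]]'| grep -E "pos|force"
python3 -m pendant '[[[0,0,0.1,0,0,0,40],[0,0,0,0,0,0,40]]]'| grep -E "pos|force"
```

```text
ee_pos: [0.5523, -0.3186, 0.0277]
wrist_force: [-0.9, 0.2, 0.1]
ee_pos: [0.5525, -0.3187, 0.0275]
wrist_force: [-0.8, -0.3, -0.4]
ee_pos: [0.5526, -0.3187, 0.0276]
wrist_force: [-1.2, 0.6, -0.5]
```

```bash

python3 -m pendant '[[[0,0,0.2,0,0,0,40]]]' | grep -E "pos|rot|force"
python3 -m pendant '[[[0,0,0.2,0,0,0,40]]]'| grep -E "pos|rot|force"
python3 - <<'E'
from h import *
im=bot.camera("scene");cv2.imwrite("pics/place.png",cv2.resize(im[230:430,80:340,::-1],None,fx=3,fy=3,interpolation=cv2.INTER_CUBIC))
E
```

```text
ee_pos: [0.5527, -0.3189, 0.0268]
tcp_rot: [179.8, 0.4, 98.0]
wrist_force: [-7.0, 4.6, 21.7]
ee_pos: [0.5528, -0.3189, 0.0268]
tcp_rot: [179.7, 0.4, 98.0]
wrist_force: [-9.8, 5.2, 22.0]
```

View pics/place.png

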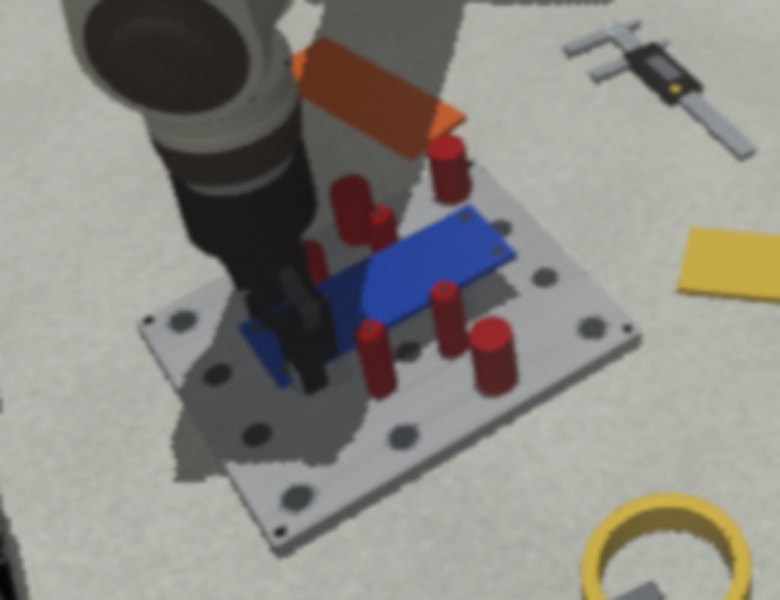

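Contact is confirmed: the blank is flat on the bars between the pins and the bushes are standing. I'll relieve the pressure, release and retreat.

```bash

python3 -m pendant '[[[0,0,-0.06,0,0,0,40],[0,0,0,0,0,0,40]]]' 40 | grep -E "pos|force"
python3 -m pendant '[[[0,0,0,0,0,0,75],[0,0,0,0,0,0,85],[0,0,0,0,0,0,100],[0,0,0,0,0,0,100],[0,0,0,0,0,0,100]]]'
python3 -m pendant '[[[0,0,-0.5,0,0,0,100],[0,0,-1,0,0,0,100],[0,0,-2,0,0,0,100],[0,0,-3,0,0,0,100],[0,0,-3,0,0,0,100]]]'
python3 -m pendant '[[[-2,0,-3,0,0,0,100],[-2,0,-3,0,0,0,100],[0,0,0,0,0,0,100],[0,0,0,0,0,0,100]]]'
python3 - <<'E'
from h import *
np.set_printoptions(precision=4,suppress=True)
a=np.radians(8.04);fy=np.array([-np.sin(a),np.cos(a),0]);F=np.array([.542,-.255,0]);fx=np.array([np.cos(a),np.sin(a),0])
KT=cam("wrist");im=bot.camera("wrist");cv2.imwrite("pics/fin.png",im[:,:,::-1])
print("pred corners",[proj(KT,F+fx*x+fy*y+[0,0,.050]).round(1).tolist() for x,y in((-.03,.085),(.03,.085),(.03,-.085),(-.03,-.085))])
hsv=cv2.cvtColor(im,cv2.COLOR_RGB2HSV);b=((hsv[...,0]>100)&(hsv[...,0]<128)&(hsv[...,1]>150)&(hsv[...,2]>60)).astype(np.uint8)
n,l,st,ce=cv2.connectedComponentsWithStats(b);i=1+np.argmax(st[1:,4]);print(st[i],ce[i],cv2.boxPoints(cv2.minAreaRect(np.argwhere(l==i)[:,::-1].astype(np.float32))).round())
E
```

```text
ee_pos: [0.553, -0.3189, 0.0286]
wrist_force: [0.2, -0.4, -1.0]
time: 16.4
ee_pos: [0.5531, -0.319, 0.0272]
tcp_rot: [179.7, 0.4, 98.0]
wrist_force: [0.3, -1.0, 0.1]
opening: 0.0853
time: 16.82
ee_pos: [0.5491, -0.3164, 0.1195]
tcp_rot: [-179.8, -0.0, 98.0]
wrist_force: [1.0, -0.5, 0.5]
opening: 0.0856
time: 17.15
ee_pos: [0.5565, -0.3576, 0.1944]
tcp_rot: [179.7, 0.5, 98.1]
wrist_force: [0.2, 0.0, -0.9]
opening: 0.0858
pred corners [[274.9, -56.1], [366.3, -55.7], [358.7, 200.5], [282.5, 200.5]]
[  280     0    87   200 16128] [323.0749  96.1168] [[280.   0.]
 [366.   0.]
 [366. 199.]
 [280. 199.]]
```

View pics/fin.png

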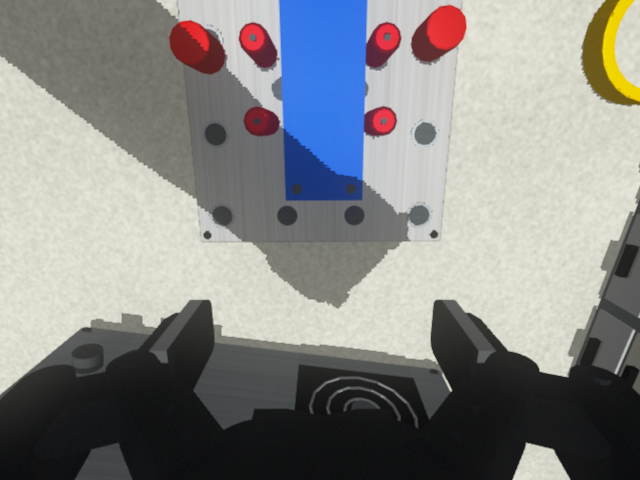

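The released blank lies flat between the four pins. Its near end is at row 200 (200.5 predicted for a centred blank) and it sits about 2 mm off to +x, clear of the pins. One numeric check of the whole scene, then I hand in.

```bash
python3 - <<'E'
from h import *
a0=cv2.imread("pics/top0.png").astype(int);im=bot.camera("top");cv2.imwrite("pics/topf.png",im[:,:,::-1])
KT=cam("top")
hsv=cv2.cvtColor(im,cv2.COLOR_RGB2HSV);b=((hsv[...,0]>100)&(hsv[...,0]<128)&(hsv[...,1]>150)&(hsv[...,2]>60))
q=np.argwhere(b[225:272,195:340]);print("magazine blue box",q.min(0)+[225,195],q.max(0)+[225,195])
for t in ["bush1","caliper","screwdriver","wrench","bottle","tape"]:
    print(t,[np.round(m["uv"]).tolist() for m in bot.mark_of("top",t)[:3]])
o=bot.get_obs();print(o["time"],o["wrist_force"])
bot.job_done()
E
```

```text
magazine blue box [238 207] [260 273]
bush1 [[404.0, 265.0], [431.0, 259.0], [410.0, 201.0]]
caliper [[331.0, 280.0], [257.0, 167.0]]
screwdriver [[255.0, 168.0], [246.0, 253.0]]
wrench [[236.0, 322.0]]
bottle [[326.0, 153.0], [245.0, 255.0], [236.0, 324.0]]
tape [[392.0, 142.0], [429.0, 256.0]]
17.55 [-0.26607826 -0.36755673  0.25862135]
the job is handed in; nothing more can be done
```

The top blue blank now lies flat across the two rest bars, between the four red pins, and the job is handed in at 17.6 s of the 51 s allowed.

**What I did:** I pushed the blank out over the gate by about 57 mm, pinched its free end by the long edges and lifted it out. I then carried it to the fixture, lowered it until it touched the bars, let go and moved the arm clear.

**Last checks:**
- **Lengthwise:** the blank is centred to about 1 mm (end seen at row 200, predicted 200.5).
- **Sideways:** it sits about 2 mm off centre towards +x, clear of the pins.
- **Magazine:** the blue in the magazine covers the same picture area as at the start, so the blanks underneath show no visible shift.
- **Bystanders:** all are within about 4 pixels of where they were first seen.
- **Robot:** it touches nothing, with wrist force near zero.

**What went wrong or disagreed:**
- **First push:** my first height estimate was about 3 mm too high. The finger rode over the blank's rear edge after about 36 mm, so I lifted, lowered it and pushed again.
- **Set-down force:** the blank first touched the bars with only 1–2 N. Two extra presses to confirm contact then reached about 22 N vertically (about 24 N in all), which I relieved before letting go.

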